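Re-rack the cut trunking lengths in reverse order

ROBOT

A 7-joint arm with a two-finger parallel gripper is mounted at the origin on the work surface. World frame = base frame: x ahead of the robot, y to its left, z up, the work surface at z = 0. Lengths are in m, angles in degrees, forces in N, time in s.
With the tool pointing down it reaches from about 0.35 to 0.775 m from the base axis. Payload 3.1 kg.
Tool frame: the origin (TCP) lies on the centre line of the jaws, within the pads' length; the fingertips stand 17 mm ahead of it and the grasp point (between the pads) lies 2 mm behind it (robot.tip_reach is the distance from the TCP to the fingertips, in m); z points along the fingers, y is the direction in which the jaws open and shut (so a half turn about z gives the same grasp; the last joint's range is limited). The gripper opens to 85 mm and grips with 20 to 120 N. Pads are 22 mm wide; open, the fingers measure 114 mm over their backs; the gripper's body (76 mm by 85 mm) begins 54 mm behind the grasp point. The pads swing forward as they close: fully open they stand 13 mm farther back than shut.
Start: joints at [-69.769, 17.813, 0.802, 86.603, -0.252, 75.585, -1.558], TCP at [0.212, 0.508, 0.248] pointing down, gripper open.
Joint ranges: [-154.91, 154.91], [-16.99, 109.72], [-72.82, 74.43], [7.12, 147.25], [-82.49, 262.49], [11.32, 116.49], [-174.64, 174.64]. Speed limits (degrees/s): [159.86, 159.86, 180, 180, 180, 180, 180].

INTERFACE

Orientations are given as [roll, pitch, yaw] about the fixed x, y, z axes, in that order (R = Rz(yaw) Ry(pitch) Rx(roll)).
In Python, from station import robot, fingers, vision, workorder, recognise gives the robot as it stands. Calls block until the motion is done:
- robot.move_to(position, orientation): joint-space move of the TCP to a pose.
- robot.line_to(position, orientation=None, velocity=0.15, f_stop=None): straight line of the TCP; orientation=None keeps the orientation; velocity is the mean speed in m/s. With f_stop (N) it stops when the force on the tool has changed by that much, and returns True; else False.
- robot.move_j(angles): joint-space move.
- fingers.gripper_to(opening, force=None): opening from 0.0 (shut) to 1.0 (fully open); force is the grip in N (None keeps the last); returns when the fingers have stopped.
- robot.pause(seconds).
- robot.inverse_kinematics(position, orientation): joint angles nearest the present ones, or None.
- vision.grab_frame(name): name is "scene" or "side" or "wrist"; returns the picture (420x560x3 uint8, red, green, blue); there is no depth.
- vision.calibration(name): a dict with "mtx" (3x3 intrinsics, pixels), "extrinsics" (4x4, takes a point from world to camera coordinates); the wrist camera has in their place "T_tool_cam" (4x4, takes a point from camera to tool coordinates, whose origin is the TCP and whose axes are the flange's). Camera axes: x right, y up, looking along -z (the intrinsics and any distortion apply to the point x, -y, -z); pixel columns grow to the right and rows downward; lengths in m; the calibration is good to about 2 mm. The wrist camera is an equidistant fisheye: a pixel r from the principal point sees the ray r / f radians off the axis. A picture is of the moment at which its call begins: read the wrist's pose just before it. calibration takes no time and is no camera call.
A pose or a line that the arm cannot do raises robot.PlanningError and nothing moves.
- workorder.close_job(): hands the job in, once; it reports no verdict.
Trained networks look in the newest picture that a camera, given by its name, has taken for a name from the list of things; names that differ only in an ending like _2 or _b are one class to them, and where a whole thing is asked for, a point or a joint stands for the part that bears it (a point fixed in the world has none). Each returns a list of dicts, best first, with "p" (0 to 1); they miss things now and then, are a little off and sometimes report something else, mostly with a low value. They report only what shows in the picture. A call takes as long as a camera call. They do not tell look-alikes from the thing itself.
- recognise(label, camera): "rect" ([centre column, centre row, width, height] in pixels, round what is visible of it).
Readings, each from a call of its own:
- robot.current_time_s(): time.
- robot.current_joint_positions(): joint angles.
- robot.current_dq(): joint speeds.
- robot.current_joint_torque(): joint torques, N m.
- robot.current_tool_pos(): TCP position.
- robot.current_eef_rot(): TCP orientation.
- robot.current_contact_force(): force on the tool from outside, world axes, zero at the start.
- robot.current_torque(): the same for the moment, N m.
- robot.current_finger_gap(): opening from 0.0 (shut) to 1.0 (fully open).
Only numpy, scipy, OpenCV 4.12 (cv2) and the standard library are available. Lean on these libraries where they do the work, as an engineer would, in place of code of your own. Each camera call takes 0.05 s, during which the arm holds its last target.

TASK

The four trunking lengths stand in the full rack in the order they were sawn; they are fitted from the other end, so move them all to the empty rack in reverse order: the piece in the leftmost slot (robot's left) goes to the rightmost slot, and so on, until the leftmost slot holds the piece that was rightmost. Stand each one flat in its own slot, on its narrow side as now, along the slot and centred on the slot's length, set down gently and not dropped. Leave the tin between the racks standing where it is.

Things in the scene. Friction and masses are not known exactly. Their poses are not given: they have to be found in the camera images.
- piece_a: Cut length of white hollow plastic cable trunking, 60 mm long, 25 mm wide, 40 mm high, standing on its narrow side, open at both ends, 3 mm walls, 44 g give or take a third. Origin: centre of its underside; x along its length, y across its 25 mm width, z up. Told apart from the other three by length alone (60, 90, 120, 150 mm).
- piece_b: Cut length of white hollow plastic cable trunking, 90 mm long, 25 mm wide, 40 mm high, standing on its narrow side, open at both ends, 3 mm walls, 56 g give or take a third. Origin: centre of its underside; x along its length, y across its 25 mm width, z up. Told apart from the other three by length alone (60, 90, 120, 150 mm).
- piece_c: Cut length of white hollow plastic cable trunking, 120 mm long, 25 mm wide, 40 mm high, standing on its narrow side, open at both ends, 3 mm walls, 68 g give or take a third. Origin: centre of its underside; x along its length, y across its 25 mm width, z up. Told apart from the other three by length alone (60, 90, 120, 150 mm).
- piece_d: Cut length of white hollow plastic cable trunking, 150 mm long, 25 mm wide, 40 mm high, standing on its narrow side, open at both ends, 3 mm walls, 80 g give or take a third. Origin: centre of its underside; x along its length, y across its 25 mm width, z up. Told apart from the other three by length alone (60, 90, 120, 150 mm).
- slot_a: Fixed grey slot of the full rack, holding the 60 mm piece at the start. Its four slots lie side by side, 62 mm apart, in an order that changes. 170 mm long, 41 mm wide inside (53 outside), side rails 5 mm above its floor. Origin: centre of its underside, 6 mm above the table; floor 4 mm above that; x along the slot, away from the robot, y towards the robot's left.
- slot_b: Fixed grey slot of the full rack, holding the 90 mm piece at the start. Its four slots lie side by side, 62 mm apart, in an order that changes. 170 mm long, 41 mm wide inside (53 outside), side rails 5 mm above its floor. Origin: centre of its underside, 6 mm above the table; floor 4 mm above that; x along the slot, away from the robot, y towards the robot's left.
- slot_c: Fixed grey slot of the full rack, holding the 120 mm piece at the start. Its four slots lie side by side, 62 mm apart, in an order that changes. 170 mm long, 41 mm wide inside (53 outside), side rails 5 mm above its floor. Origin: centre of its underside, 6 mm above the table; floor 4 mm above that; x along the slot, away from the robot, y towards the robot's left.
- slot_d: Fixed grey slot of the full rack, holding the 150 mm piece at the start. Its four slots lie side by side, 62 mm apart, in an order that changes. 170 mm long, 41 mm wide inside (53 outside), side rails 5 mm above its floor. Origin: centre of its underside, 6 mm above the table; floor 4 mm above that; x along the slot, away from the robot, y towards the robot's left.
- carry_rack: The empty rack, fixed, left or right of the full one: plywood board 190 x 256 mm, four like grey slots 170 mm long, 41 mm wide inside, rails 5 mm above the slot floor. Origin: centre of its underside, on the table; x along the slots, away from the robot (turned up to 0.2 rad), y towards the robot's left. Slot centres at y = 93, 31, -31, -93 mm (left to right), floors 10 mm above the origin.
- tin: Small closed metal tin with a paper band, 54 mm across, 62 mm high, 250 g, standing loose between the two racks. Origin: centre of its underside, z up.
There are look-alikes about, which are no part of the job. Leave any green or purple look-alike of the piece_d alone. Leave any turquoise look-alike of the piece_a alone.

How it is judged:
By the outcome, as a careful person would: the job done as asked, in the order asked, and still so for the second after the job is handed in, with the robot touching nothing.
It also fails if it takes over 131 s, if anything falls off the work surface, if the arm or the gripper's body presses on something with over 40 N, if the wrist force passes 120 N, or if a joint passes its speed limit or range.

## Working session

There is one attempt and no reset: what is moved stays moved. The work goes in short steps, each a Python script; the robot and the scene stay as the last script left them, time stands still between calls to the robot, and variables do not carry over. Pictures are saved under pics/ and viewed, and the job is handed in when it is done.

```bash
ls; mkdir -p pics; python3 - <<'E'
from station import robot, fingers, vision, workorder, recognise
import cv2
for n in ["scene","side","wrist"]:
    f=vision.grab_frame(n); cv2.imwrite(f"pics/{n}0.png",f[:,:,::-1])
    c=vision.calibration(n); print(n,{k:(v.round(4).tolist() if hasattr(v,'round') else v) for k,v in c.items()})
    for l in ["piece_a","piece_d","carry_rack","tin","slot_a"]:
        print(l,[(round(d['p'],2),[round(x) for x in d['rect']]) for d in recognise(l,n)])
print(robot.current_time_s(), robot.current_tool_pos(), robot.current_eef_rot())
E
```

```text
pics
scene {'mtx': [[474.9283, 0.0, 277.637], [0.0, 474.9283, 211.1732], [0.0, 0.0, 1.0]], 'extrinsics': [[-0.8681, 0.4961, -0.0164, 0.4587], [-0.3781, -0.6395, 0.6694, 0.1257], [0.3216, 0.5873, 0.7427, -1.1779], [0.0, 0.0, 0.0, 1.0]]}
piece_a [(0.86, [261, 206, 54, 37]), (0.85, [209, 265, 33, 23]), (0.84, [276, 116, 33, 41]), (0.81, [246, 188, 27, 27]), (0.76, [226, 158, 41, 27]), (0.72, [236, 174, 60, 41]), (0.68, [202, 127, 36, 44])]
piece_d [(0.86, [261, 206, 54, 37]), (0.85, [209, 265, 33, 23]), (0.84, [276, 116, 33, 41]), (0.81, [246, 188, 27, 27]), (0.76, [226, 158, 41, 27]), (0.72, [236, 174, 60, 41]), (0.68, [202, 127, 36, 44])]
carry_rack [(0.64, [344, 349, 154, 137])]
tin []
slot_a [(0.88, [264, 211, 73, 46]), (0.83, [234, 183, 73, 36]), (0.79, [252, 195, 76, 45]), (0.59, [224, 161, 63, 38])]
side {'mtx': [[475.4695, 0.0, 278.6946], [0.0, 475.4695, 209.5072], [0.0, 0.0, 1.0]], 'extrinsics': [[0.9949, -0.1009, 0.0045, -0.5002], [0.0711, 0.7314, 0.6783, -0.0272], [-0.0717, -0.6745, 0.7348, -1.0363], [0.0, 0.0, 0.0, 1.0]]}
piece_a [(0.97, [356, 199, 30, 26]), (0.94, [295, 281
[... 530 characters left out ...]
301, 313, 93, 43]), (0.67, [295, 292, 91, 24])]
wrist {'mtx': [[325.1923, 0.0, 279.7333], [0.0, 325.1923, 205.936], [0.0, 0.0, 1.0]], 'T_tool_cam': [[0.0005, 0.9458, 0.3247, 0.083], [1.0, -0.0003, -0.0005, 0.0009], [-0.0004, 0.3247, -0.9458, -0.1249], [0.0, 0.0, 0.0, 1.0]]}
piece_a [(0.82, [10, 404, 20, 19]), (0.69, [31, 396, 16, 26]), (0.45, [26, 406, 11, 15])]
piece_d [(0.82, [10, 404, 20, 19]), (0.69, [31, 396, 16, 26]), (0.45, [26, 406, 11, 15])]
carry_rack [(0.69, [247, 365, 86, 15])]
tin [(0.67, [120, 411, 26, 15])]
slot_a [(0.48, [39, 382, 12, 6]), (0.44, [19, 388, 11, 11]), (0.39, [32, 383, 14, 9])]
0.9 [0.21151364 0.50772302 0.24831895] [1.79997387e+02 1.82015985e-04 1.57383114e+02]
```

View pics/scene0.png

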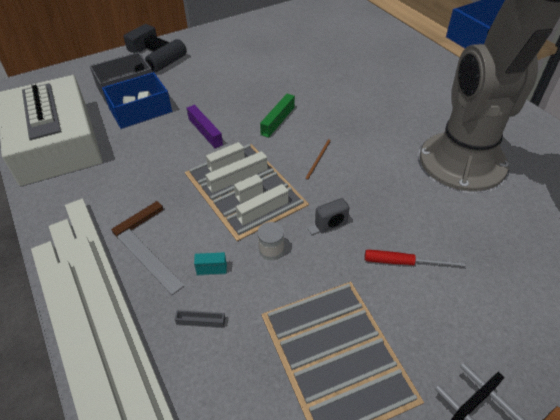

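View pics/side0.png

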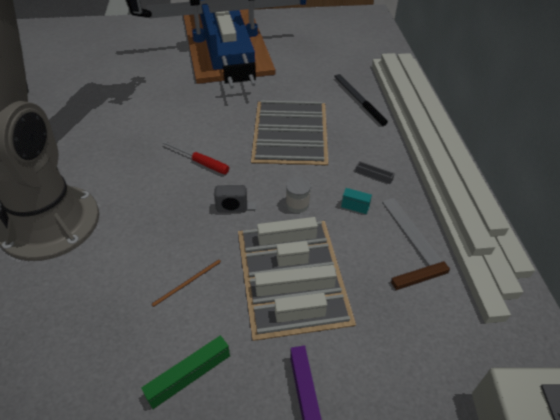

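View pics/wrist0.png

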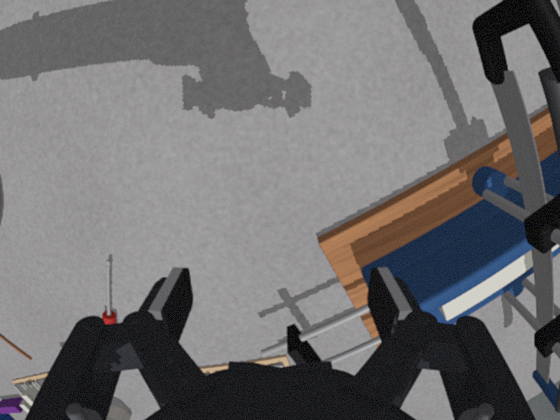

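The scene has three candidate groups:
- White pieces in the full rack. In the side view, left (top) to right they are at (288,231), (293,255), (295,281) and (301,307).
- Green at (187,371) and purple at (306,382) decoys, to be left alone.
- Turquoise decoy at (357,200), to be left alone.

By length the white ones look like 120, 60, 150 and 90 mm. I'll confirm this with the wrist camera over each rack.

```bash
cat > h.py <<'E'
from station import robot, fingers, vision, workorder, recognise
import numpy as np, cv2
from scipy.spatial.transform import Rotation as R
def ray(cam,uv,z,pose=None):
    """pixel->world on plane z"""
    c=vision.calibration(cam); K=np.array(c['mtx']); u=(np.array(uv,float)-K[:2,2])/K[0,0]
    if cam=='wrist':
        r=np.hypot(*u); s=np.sin(r)/r if r>1e-9 else 1
        d=np.array([u[0]*s,-u[1]*s,-np.cos(r)])
        T=np.eye(4); T[:3,:3]=R.from_euler('xyz',pose[1],degrees=True).as_matrix(); T[:3,3]=pose[0]
        M=T@np.array(c['T_tool_cam'])
    else:
        d=np.array([u[0],-u[1],-1.]); M=np.linalg.inv(np.array(c['extrinsics']))
    d=M[:3,:3]@d; o=M[:3,3]; return o+d*(z-o[2])/d[2]
def project(cam,P,pose=None):
    c=vision.calibration(cam); K=np.array(c['mtx'])
    if cam=='wrist':
        T=np.eye(4); T[:3,:3]=R.from_euler('xyz',pose[1],degrees=True).as_matrix(); T[:3,3]=pose[0]
        E=np.linalg.inv(T@np.array(c['T_tool_cam']))
    else: E=np.array(c['extrinsics'])
    p=(E@np.r_[P,1])[:3]; p=np.array([p[0],-p[1],-p[2]])
    if cam=='wrist':
        th=np.arctan2(np.hypot(p[0],p[1]),p[2]); q=p[:2]/np.hypot(p[0],p[1])*th
    else: q=p[:2]/p[2]
    return q*K[0,0]+K[:2,2]
def pose(): return (np.array(robot.current_tool_pos()),np.array(robot.current_eef_rot()))
def shot(name,fn):
    p=pose(); f=vision.grab_frame(name); cv2.imwrite('pics/'+fn+'.png',f[:,:,::-1])
    np.save('pics/'+fn+'_pose.npy',np.array(p)); return f,p
E
python3 - <<'E'
from h import *
for n,uv,z in [('empty',(291,133),.006),('full',(295,278),.006),('tin',(298,195),.03),('fullcornersTL',(239,233),0.006),('BL',(252,334),.006),('BR',(352,324),.006),('TR',(327,222),.006),('eTL',(259,101),.006),('eTR',(327,102),.006),('eBL',(252,159),.006),('eBR',(327,162),.006)]:
    print(n,ray('side',uv,z).round(3))
for yaw in (0,180):
  for p in [(.5,.1,.3),(.5,-.2,.3)]:
    for z in (.3,.05): print(yaw,p,robot.inverse_kinematics([p[0],p[1],z],[180,0,yaw]))
E
```

```text
empty [0.56  0.25  0.006]
full [ 0.514 -0.202  0.006]
tin [0.546 0.    0.03 ]
fullcornersTL [ 0.41  -0.077  0.006]
BL [ 0.423 -0.314  0.006]
BR [ 0.605 -0.312  0.006]
TR [ 0.602 -0.064  0.006]
eTL [0.488 0.402 0.006]
eTR [0.678 0.379 0.006]
eBL [0.453 0.158 0.006]
eBR [0.635 0.129 0.006]
0 (0.5, 0.1, 0.3) [-44.12853317  13.24295105  38.4548684   88.27283436  -8.28484553
  81.37466768 -95.17232435]
0 (0.5, 0.1, 0.3) [-39.82049131  28.21693795  34.84027511 108.22831056 -20.68077735
  49.8930143  -84.62986779]
0 (0.5, -0.2, 0.3) [-18.4509434   20.10038326  52.93104575  84.22540306 -16.01797759
  83.59155671 -55.43020901]
0 (0.5, -0.2, 0.3) [-20.70288846  40.44816662  59.19306008 104.23479101 -40.34836065
  59.3905155  -35.3923997 ]
180 (0.5, 0.1, 0.3) [-32.47343795  12.05000924  23.60510455  87.87478436  -4.85402223
  81.08903971  81.42044785]
180 (0.5, 0.1, 0.3) [-28.14727651  25.74244769  19.18892976 107.79908594 -11.03173575
  48.24828106  86.6547986 ]
180 (0.5, -0.2, 0.3) [-23.0329851   22.54672673  60.995626    84.36091144 -19.68490404
  84.59079356 127.92257187]
180 (0.5, -0.2, 0.3) [ -9.14194369  32.48321326  39.92490816 103.85592256 -25.56943834
  52.99479444 132.14326422]
```

```bash
python3 - <<'E'
from h import *
robot.move_to([0.60,0.25,0.30],[180,0,0]); shot('wrist','w_e'); print(robot.current_joint_positions())
robot.move_to([0.57,-0.20,0.30],[180,0,0]); shot('wrist','w_f'); print(robot.current_joint_positions())
for l in ["piece_a","tin","slot_a"]:
        print(l,[(round(d['p'],2),[round(x) for x in d['rect']]) for d in recognise(l,'wrist')])
print(robot.current_time_s())
E
```

```text
[ -44.5842867    32.2236868    36.96215597   63.69088953  -18.7663071
   89.64214248 -101.79694386]
[-13.68973404  29.21300633  51.19267012  73.01671779 -22.42139748
  87.87500124 -55.24814729]
piece_a [(0.93, [205, 212, 36, 94]), (0.7, [38, 183, 75, 117]), (0.66, [143, 92, 42, 51]), (0.6, [249, 214, 27, 57]), (0.58, [299, 212, 20, 117]), (0.57, [442, 217, 101, 34]), (0.45, [365, 291, 10, 7])]
tin [(0.75, [133, 188, 52, 46])]
slot_a [(0.95, [206, 209, 52, 119]), (0.79, [251, 205, 47, 116]), (0.78, [340, 204, 40, 122])]
4.5167
```

View pics/w_e.png

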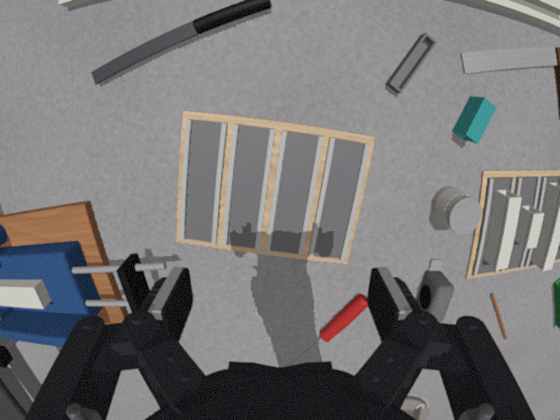

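View pics/w_f.png

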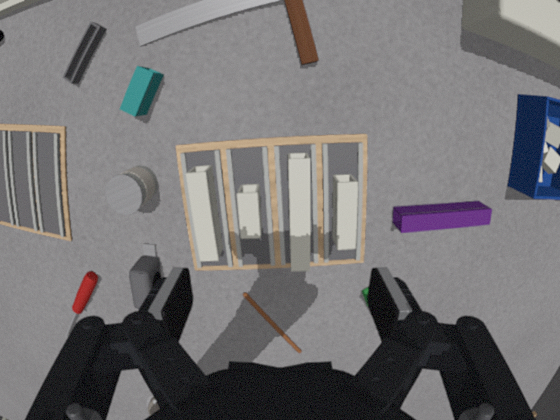

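The wrist view of the full rack shows four white pieces at columns 203, 249, 299 and 345, of lengths 120, 60, 150 and 90. The tin is at (132,190), and the empty rack is on the robot's left. Next I'll enlarge both racks to get the corners.

```bash
python3 - <<'E'
import cv2
a=cv2.imread('pics/w_f.png')[125:280,170:380]; cv2.imwrite('pics/cf.png',cv2.resize(a,None,fx=3.8,fy=3.8,interpolation=cv2.INTER_CUBIC))
a=cv2.imread('pics/w_e.png')[105:270,170:380]; cv2.imwrite('pics/ce.png',cv2.resize(a,None,fx=3.6,fy=3.6,interpolation=cv2.INTER_CUBIC))
E
```

```text
(no output)
```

View pics/cf.png

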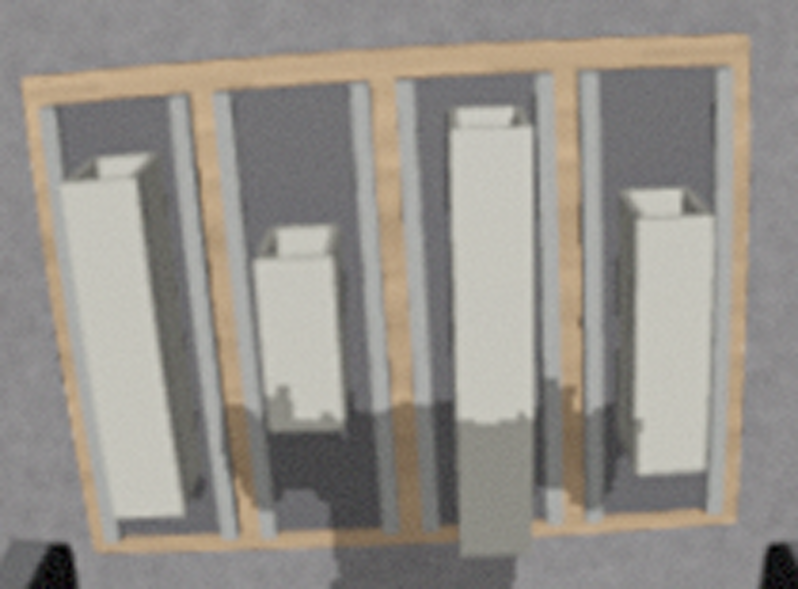

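View pics/ce.png

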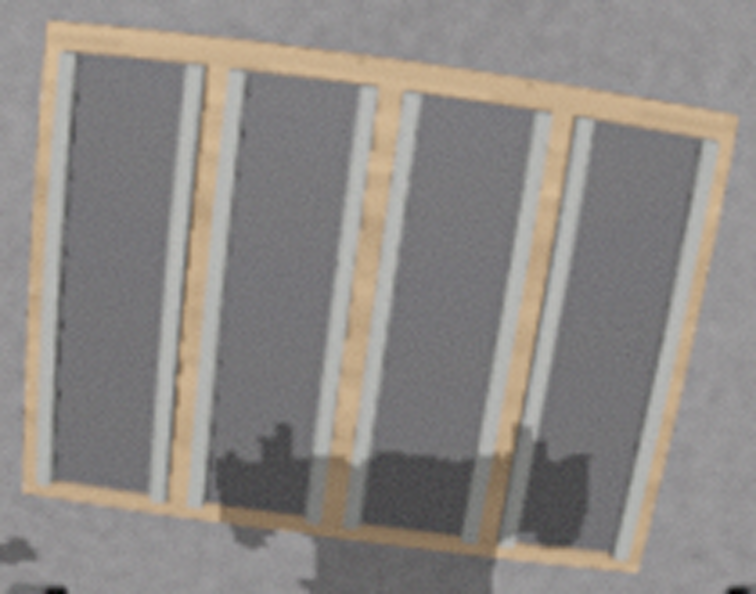

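```bash
python3 - <<'E'
from h import *
from scipy.optimize import least_squares
def fit(fn,uvs,s,off,L,W,z):
    p=np.load(f'pics/{fn}_pose.npy')
    q=np.array([ray('wrist',(np.array(u)+.5)/s-.5+off,z,p)[:2] for u in uvs])
    m=np.array([[L/2,W/2],[L/2,-W/2],[-L/2,-W/2],[-L/2,W/2]])
    def f(v):
        c,s_=np.cos(v[2]),np.sin(v[2]); return ((m@np.array([[c,s_],[-s_,c]])+v[:2])-q).ravel()
    r=least_squares(f,[*q.mean(0),0])
    print(fn,'xy',r.x[:2].round(4),'yaw',round(np.degrees(r.x[2]),2),'res mm',(r.fun*1e3).round(1), 'len',np.linalg.norm(q[0]-q[3]).round(4),np.linalg.norm(q[1]-q[2]).round(4))
    return r.x
# order: far-left, far-right, near-right, near-left
e=fit('w_e',[(48,22),(738,116),(634,571),(24,492)],3.6,[170,105],.190,.256,.006)
f=fit('w_f',[(23,78),(748,37),(735,521),(96,551)],3.8,[170,125],.190,.256,.006)
P={}
P['c']=fit('w_f',[(62,181),(138,177),(184,516),(112,519)],3.8,[170,125],.12,.025,.05)
P['a']=fit('w_f',[(255,258),(333,256),(347,429),(269,433)],3.8,[170,125],.06,.025,.05)
P['d']=fit('w_f',[(450,128),(531,126),(531,553),(461,556)],3.8,[170,125],.15,.025,.05)
P['b']=fit('w_f',[(635,215),(713,213),(705,472),(638,474)],3.8,[170,125],.09,.025,.05)
for n,y in zip('cadb',[.093,.031,-.031,-.093]):
    c,s=np.cos(f[2]),np.sin(f[2]); print(n,'slot',(f[:2]+[-s*y,c*y]).round(4))
import json; json.dump({'e':e.tolist(),'f':f.tolist(),**{k:v.tolist() for k,v in P.items()}},open('m.json','w'))
# side cross-check
p=None
print('side e', np.mean([ray('side',u,.006) for u in [(259,101),(327,102),(327,162),(252,159)]],0), 'f',np.mean([ray('side',u,.006) for u in [(239,233),(252,334),(352,324),(327,222)]],0))
E
```

```text
w_e xy [0.5611 0.2661] yaw -7.8 res mm [ 1.1  0.9  0.5 -0.7 -1.1 -1.7 -0.5  1.5] len 0.1883 0.1886
w_f xy [ 0.5112 -0.1899] yaw 3.38 res mm [ 0.7  1.2  1.2 -1.3 -0.9 -1.1 -1.   1.2] len 0.1883 0.1878
w_f xy [ 0.5104 -0.0994] yaw 3.32 res mm [-0.7 -0.2 -0.2  0.1  0.1  0.6  0.7 -0.6] len 0.1213 0.1203
w_f xy [ 0.5145 -0.1591] yaw 2.7 res mm [-0.5  0.  -0.  -0.  -0.   0.6  0.5 -0.6] len 0.061 0.06
w_f xy [ 0.5119 -0.2219] yaw 2.11 res mm [ 0.1  0.   0.1 -0.  -0.2 -0.3  0.   0.2] len 0.1499 0.1497
w_f xy [ 0.5141 -0.2812] yaw 3.62 res mm [-1.  -0.4 -0.4  0.1  1.3 -0.5  0.1  0.8] len 0.0912 0.0917
c slot [ 0.5058 -0.0971]
a slot [ 0.5094 -0.1589]
d slot [ 0.5131 -0.2208]
b slot [ 0.5167 -0.2827]
side e [0.56316321 0.2666934  0.006     ] f [ 0.50996021 -0.19161515  0.006     ]
```

```bash
cat >> h.py <<'E'
import json
M=json.load(open('m.json'))
TY={'c':-.093,'a':-.031,'d':.031,'b':.093}
ZG=.040
def target(k):
    x,y,t=M['e']; return np.array([x-np.sin(t)*TY[k],y+np.cos(t)*TY[k]]),np.degrees(t)
def cycle(k):
    x,y,t=M[k]; o=[180,0,np.degrees(M['f'][2])*.5+np.degrees(t)*.5]
    fingers.gripper_to(.55,25)
    robot.move_to([x,y,.20],o)
    robot.line_to([x,y,.09],velocity=.15)
    s=robot.line_to([x,y,ZG],velocity=.06,f_stop=8); print('desc stop',s)
    fingers.gripper_to(0.0,30); print('gap',robot.current_finger_gap())
    robot.line_to([x,y,.06],velocity=.05); robot.line_to([x,y,.20],velocity=.2)
    print('held gap',robot.current_finger_gap(), robot.current_contact_force())
    (X,Y),T=target(k); o2=[180,0,T]
    robot.move_to([X,Y,.20],o2); robot.line_to([X,Y,.07],velocity=.15)
    robot.line_to([X,Y,ZG+.006],velocity=.05)
    s=robot.line_to([X,Y,ZG-.002],velocity=.012,f_stop=1.5); print('place stop',s,robot.current_tool_pos())
    fingers.gripper_to(.5); robot.line_to([X,Y,.09],velocity=.06); robot.line_to([X,Y,.20],velocity=.2)
    print('t',robot.current_time_s())
E
python3 - <<'E'
from h import *
cycle('c'); 
x,y=target('c')[0]; robot.move_to([x+.06,y+.05,.28],[180,0,-7.8]); shot('wrist','w1'); print(robot.current_time_s())
E
```

```text
desc stop False
gap 0.28695615775735334
held gap 0.28567742443012495 [ 0.39768064  0.17283444 -1.74630035]
place stop True [0.54863943 0.17404329 0.04056911]
t 14.4583
15.0333
```

View pics/w1.png

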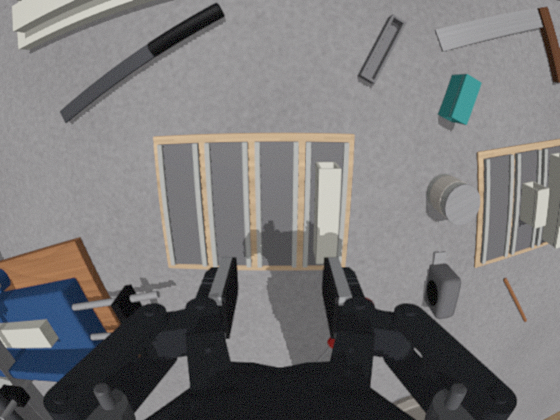

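The 120 mm piece stands upright in the rightmost slot at (328,213), and the tin at (455,200) is undisturbed. I'll move the other three.

```bash
python3 - <<'E'
from h import *
for k in 'adb': print(k); cycle(k)
x,y,t=M['e']; robot.move_to([x+.05,y,.30],[180,0,np.degrees(t)]); robot.pause(.3); shot('wrist','w2'); shot('side','s2'); print(robot.current_time_s())
a=cv2.imread('pics/w2.png')[105:275,165:375]; cv2.imwrite('pics/c2.png',cv2.resize(a,None,fx=3.5,fy=3.5,interpolation=cv2.INTER_CUBIC))
E
```

```text
a
desc stop False
gap 0.28926690396261817
held gap 0.2859556580525042 [ 0.50693568  0.52082397 -1.31352835]
place stop True [0.55699763 0.23545703 0.04056024]
t 25.9667
d
desc stop False
gap 0.29092896715059285
held gap 0.28546856115817676 [ 0.1216697   0.98432639 -2.25006261]
place stop True [0.5654031  0.29686382 0.04058399]
t 37.5083
b
desc stop False
gap 0.2893317587926663
held gap 0.2851059091888692 [ 1.12152105  0.24026359 -0.82489611]
place stop True [0.57379992 0.35830016 0.04062014]
t 49.85
50.8667
```

View pics/c2.png

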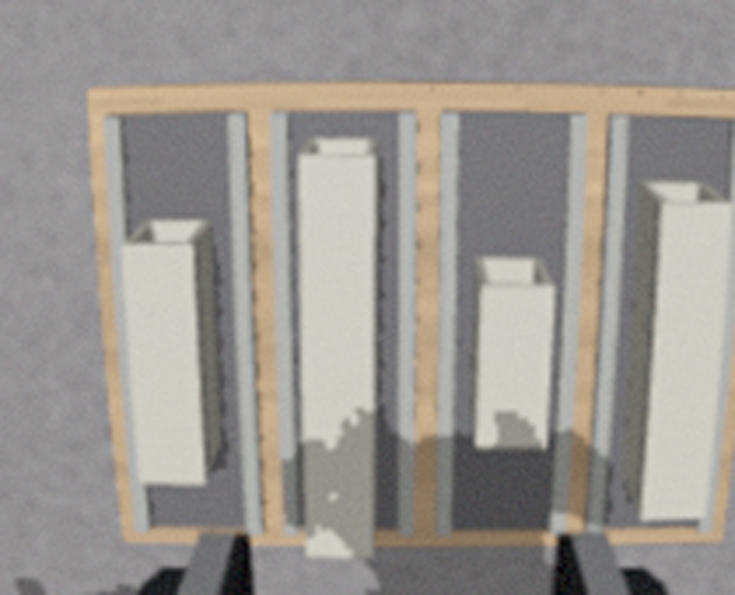

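View pics/s2.png

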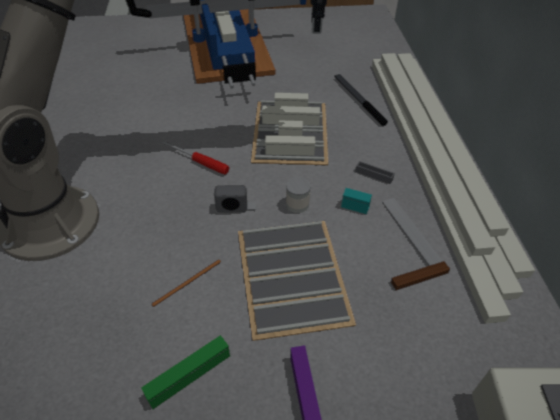

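The crop shows, left to right, 90 (165,360), 150 (338,350), 60 (515,365) and 120 (690,360), all upright in their slots. The side view shows the tin still at (298,195). I'll measure how well they are centred in the same picture.

```bash
python3 - <<'E'
from h import *
p=np.load('pics/w2_pose.npy'); x,y,t=M['e']; c,s=np.cos(t),np.sin(t)
def loc(u,z):
    q=ray('wrist',(np.array(u)+.5)/3.5-.5+[165,105],z,p)[:2]-[x,y]; return np.array([c*q[0]+s*q[1],-s*q[0]+c*q[1]])*1e3
print('slot ends (rail ends) x mid:')
for n,far,near in [('1',(113,115),(140,531)),('2',(407,113),(402,531)),('3',(450,114),(445,531)),('4',(620,117),(597,530))]:
    a,b=loc(far,.015),loc(near,.015); print(n,a.round(1),b.round(1),'mid',((a+b)/2).round(1))
for n,fl,fr,nr,nl in [('b',(125,243),(195,242),(206,485),(138,483)),('d',(299,155),(375,154),(373,558),(306,555)),('a',(479,287),(553,285),(546,448),(475,447)),('c',(658,205),(733,201),(713,519),(641,521))]:
    q=np.array([loc(v,.05) for v in (fl,fr,nr,nl)]); d=(q[0]+q[1]-q[2]-q[3])
    print(n,'centre',q.mean(0).round(1),'target y',TY[n]*1e3,'yaw',np.degrees(np.arctan2(d[1],d[0])).round(2))
print(robot.current_contact_force())
E
```

```text
slot ends (rail ends) x mid:
1 [ 84.9 115.2] [-84.7 116.8] mid [1.00e-01 1.16e+02]
2 [84.1  7.6] [-82.9   8.9] mid [0.6 8.2]
3 [83.8 -7.8] [-82.9  -8.5] mid [ 0.5 -8.2]
4 [ 83.9 -69.7] [-83.  -70.7] mid [  0.5 -70.2]
b centre [-0.6 92.8] target y 93.0 yaw -1.07
d centre [-0.5 31.6] target y 31.0 yaw -0.55
a centre [ -0.6 -29.8] target y -31.0 yaw 0.19
c centre [ -0.7 -92.6] target y -93.0 yaw 1.72
[-0.82559614 -0.50754509  1.00309445]
```

All four are within about 1.5 mm of centre and 2° of the slot direction, so I'm handing in.

```bash
python3 - <<'E'
from h import *
print(ray('side',(298,195),.03)); workorder.close_job(); print(robot.current_time_s())
E
```

```text
[5.45634573e-01 2.24333007e-04 3.00000000e-02]
the job is handed in; nothing more can be done
the job is handed in; nothing more can be done
```

All four pieces are in the empty rack in reverse order: left to right 90, 150, 60, 120 mm, where the full rack held 120, 60, 150, 90. The job was handed in at about 51 s of the 131 s allowed.

- **Placing:** each piece was lowered slowly until it touched the slot floor, then released.
- **Position:** the last wrist picture showed all four upright. Their centres are within about 1.3 mm of the slot centres, both along and across the slots. They are within 2° of the slot direction, which is close to what the camera can resolve.
- **Tin and look-alikes:** in the last side picture the tin stands where it was, and the green, purple and turquoise look-alikes are untouched.

No check failed or disagreed.

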